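# Find the stamped crate and send it to dispatch

## Task

Two look-alike plywood crates stand on the bench, one either side of the white dispatch line, and only one has a ring-and-cross stamp underneath. Using the fingertips or the outside of the fingers, without lifting or carrying anything, first tip both crates over towards the robot, so that each lies on its side with its open top facing the robot and its underside in view from the far side; then push the stamped one sideways, still lying on its side, until the white line runs under the middle of it. Leave the other crate lying clear of the line, and leave the brass bushing, steel pillar, carton and die block where they stand.

Things in the scene. Friction and masses are not known exactly. Their poses are not given: they have to be found in the camera images.
- crate_a: Crate A: empty open-topped slatted plywood crate, flat-sided, 90 deep (own x), 120 wide (own y), 130 mm high (own z), walls 8, about 0.45 kg, centre of mass 58 mm up. Origin: centre of the underside; z points out through the open top. Starts upright, x away from the robot within 0.4 rad. Looks like crate B except perhaps underneath.
- crate_b: Crate B: the same size and build as crate A. Pulled towards the robot near the rim, either crate tips over its near bottom edge, hardly sliding, and falls by itself past about 38 degrees, then lies 90 mm high, its underside facing the bench's far edge.
- crate_a_mid (a point): centre of crate A: on its own z axis, half-way up (65 mm from the underside)
- crate_b_mid (a point): centre of crate B: on its own z axis, half-way up (65 mm from the underside)
- stamp (a point): centre of the stamp, a black ring with a cross in it, 68 mm across, on the underside of whichever crate is stamped (2 mm from that crate's origin)
- dispatch_line: the dispatch line: a flat white tape stripe stuck on the bench top, 400 mm long along its own x (which runs away from the robot to within 0.12 rad), 40 mm wide along its own y, too thin to catch anything. Origin: its centre, on the bench surface
- bushing: bystander: loose brass flanged bushing standing upright, 42 mm across the flange, 60 mm high; origin at the centre of its underside
- pillar: bystander: loose steel guide pillar standing upright on a 48 mm foot, 85 mm high; origin at the centre of its underside
- carton: bystander: small closed cardboard carton, 90 x 65 x 50 mm (its x, y, z); origin at the centre of its underside
- die_block: bystander: dark steel die block, 75 x 55 x 35 mm (its x, y, z); origin at the centre of its underside
Things that resemble listed ones, but are neither listed nor needed, are in the scene too. What is shaped like the crate_a but purple is not meant. What is shaped like the crate_b but blue or pink is not meant.

How it is judged:
By the outcome, as a careful person would: the job done as asked, in the order asked, and still so for the second after the job is handed in, with the robot touching nothing.
It also fails if it takes over 72 s, if anything falls off the work surface, if the arm or the gripper's body presses on something with over 40 N, if the wrist force passes 120 N, or if a joint passes its speed limit or range.

## Robot

A 7-joint arm with a two-finger parallel gripper is mounted at the origin on the work surface. World frame = base frame: x ahead of the robot, y to its left, z up, the work surface at z = 0. Lengths are in mm, angles in rad, forces in N, time in s.
With the tool pointing down it reaches from about 425 to 875 mm from the base axis. Payload 4.7 kg.
Tool frame: the origin (TCP) lies at the very end of the fingers, on their centre line; the grasp point (between the pads) lies 19 mm behind it; x points along the fingers, y is the direction in which the jaws open and shut, and the axes are right-handed (so a half turn about x gives the same grasp; the last joint's range is limited). The gripper opens to 87 mm and grips with 3 to 60 N. Pads are 19 mm wide; open, the fingers measure 117 mm over their backs; the gripper's body (75 mm by 190 mm) begins 51 mm behind the grasp point.
Start: joints at [1.235, 0.321, -0.07, 1.45, 0.023, 1.371, -0.057], TCP at [222.742, -610.665, 222.587] pointing down, gripper open.
Joint ranges: [-2.86, 2.86], [-0.3, 2.09], [-1.38, 1.24], [0.06, 2.45], [-1.56, 4.7], [0.09, 2.05], [-2.69, 2.69]. Speed limits (rad/s): [2.57, 2.57, 3.14, 3.14, 3.14, 3.14, 3.14].

## Interface

Orientations are given as a unit quaternion [x, y, z, w].
In Python, from station import robot gives the robot as it stands.
- The arm moves only by the shell command python3 -m handwheel 'ROWS'. ROWS is JSON, a list of rows, each an object with "grip": the gripper's target within -1 to 1 (fully open at 1, half-way at 0, shut at -1); "travel": the shift along the world's x, y, z in m, a list of three; "dr": the turn, a rotation vector about the world's x, y, z in degrees, a list of three. A call has 1 to 12 rows; each row shifts and turns the commanded pose from where the row before left it; what a row does not reach is not made up. A row lasts 1/12 s, in which the tool goes at most 41.7 mm and 7.16 degrees, less where a joint would pass 70% of its speed; a pose out of reach is approached as far as the arm can. A call is refused whole if a number of a shift passes 0.0417 or a number of a turn 7.16, either way. A call with a gripper value outside its range is refused whole. The fingers move at their own pace and stop on an object; the grip force is fixed at half the most. Time passes only in rows, so rows that do not move let the fingers close. It gives the time, the measured TCP pose, the force and the opening at its end, in the units of the state.
- robot.observe(): the state, without advancing time (a new reading comes with each control period).
- robot.get_image(name): name is "scene" or "top" or "wrist"; returns the picture (480x640x3 uint8, red, green, blue); there is no depth.
- robot.get_calibration(name): a dict with "camera_matrix" (3x3 intrinsics, pixels), "R" (3x3) and "t" (3): a world point X has camera coordinates R X + t; the wrist camera has in their place "hand_eye" (4x4, takes a point from camera to tool coordinates, whose origin is the TCP and whose axes are the tool frame's). Camera axes: x right, y down, z forward; pixel columns grow to the right and rows downward; lengths in mm; the calibration is good to about 2 mm. A picture is of the moment at which its call begins: read the wrist's pose just before it. get_calibration takes no time and is no camera call.
- robot.hand_in(): hands the job in, once; it reports no verdict.
The state is a dict: "clock": time; "joint_positions": joint angles; "qvel": joint speeds; "effort": joint torques, N m; "position": TCP position; "eef_rot": TCP orientation; "wrist_force": force on the tool from outside, world axes, zero at the start; "wrist_torque": the same for the moment, N m; "opening": finger opening in mm.
Only numpy, scipy, OpenCV 4.12 (cv2) and the standard library are available. Lean on these libraries where they do the work, as an engineer would, in place of code of your own. Each camera call takes 0.05 s, during which the arm holds its last target.

## Working session

There is one attempt and no reset: what is moved stays moved. The work goes in short steps, Python scripts to look and compute and a shell command to move; the robot and the scene stay as the last step left them, time stands still between calls to the robot, and variables do not carry over. Pictures are saved under pics/ and viewed, and the job is handed in when it is done.

```bash
mkdir -p pics; ls; python3 - <<'E'
from station import robot
import cv2,numpy as np
for n in ["scene","top"]:
    im=robot.get_image(n); cv2.imwrite(f"pics/{n}0.png",im[:,:,::-1])
    c=robot.get_calibration(n); print(n,np.round(c["camera_matrix"],1).tolist(),np.round(c["R"],4).tolist(),np.round(c["t"],1).tolist())
print(robot.get_calibration("wrist"))
s=robot.observe();print(s)
E
```

```text
pics
scene [[467.1, 0.0, 317.8], [0.0, 467.1, 249.9], [0.0, 0.0, 1.0]] [[0.822, 0.5694, -0.0028], [0.3841, -0.5581, -0.7355], [-0.4204, 0.6035, -0.6775]] [-465.0, -202.8, 1503.0]
top [[449.6, 0.0, 323.0], [0.0, 449.6, 248.7], [0.0, 0.0, 1.0]] [[0.0122, -0.9999, -0.0122], [-0.9869, -0.0101, -0.1609], [0.1607, 0.014, -0.9869]] [-72.7, 603.3, 1440.5]
{'camera_matrix': array([[394.70623731,   0.        , 312.20104107],
       [  0.        , 394.70623731, 238.48022903],
       [  0.        ,   0.        ,   1.        ]]), 'hand_eye': array([[-1.71591590e-03, -3.02610329e-01,  9.53112818e-01,
        -1.62442980e+02],
       [ 9.99998221e-01, -1.26564726e-03,  1.39848598e-03,
        -2.77027454e-01],
       [ 7.83108321e-04,  9.53113523e-01,  3.02611962e-01,
        -8.23045750e+01],
       [ 0.00000000e+00,  0.00000000e+00,  0.00000000e+00,
         1.00000000e+00]])}
{'clock': 0.1, 'joint_positions': array([ 1.23509526,  0.32172879, -0.07008199,  1.45158251,  0.02262926,
        1.3707963 , -0.0569007 ]), 'qvel': array([ 0.00028257, -0.00135062, -0.00066751, -0.00429173, -0.00018809,
        0.00015419,  0.00015557]), 'effort': array([-1.24023095e-04, -4.92571843e+01, -4.05754354e-01, -3.13399172e+01,
       -6.39761123e-02,  3.94750061e-02,  8.73104000e-05]), 'position': array([ 222.53062494, -610.18057985,  221.56910452]), 'eef_rot': array([-0.69616749, -0.1236471 ,  0.69646628, -0.122462  ]), 'wrist_force': array([ 0.27906574, -0.1829682 , -1.60861866]), 'wrist_torque': array([ 0.00247358, -0.02210479,  0.00830612]), 'opening': 86.88122552162093}
```

View pics/scene0.png

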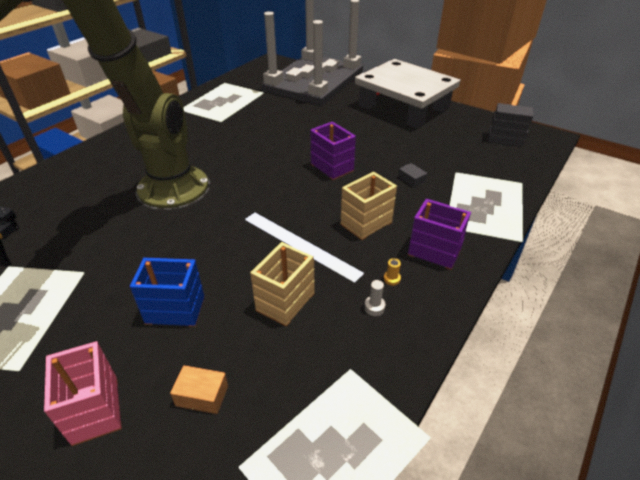

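View pics/top0.png

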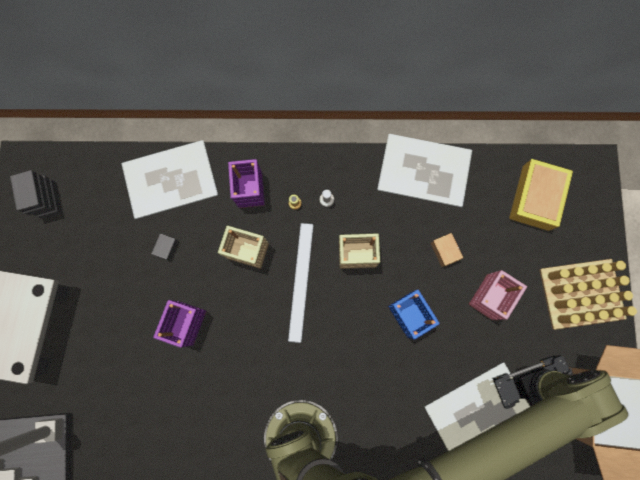

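The top view shows the plywood crates at (243,246) and (360,250) on either side of the tape (302,282). The bushing is at (295,202), the pillar at (327,198), the die block at (164,246) and the carton at (448,250).

```bash
python3 - <<'E'
import cv2
t=cv2.imread("pics/top0.png")[150:350,140:480]
t=cv2.convertScaleAbs(cv2.resize(t[20:200,60:260],None,fx=4,fy=4,interpolation=cv2.INTER_CUBIC)[:600],alpha=1.2);cv2.imwrite("pics/top0c.png",t[:600,:800])
s=cv2.imread("pics/scene0.png")[165:325,235:435]
cv2.imwrite("pics/scene0c.png",cv2.resize(s,(750,600),interpolation=cv2.INTER_CUBIC))
E
```

```text
(no output)
```

View pics/top0c.png

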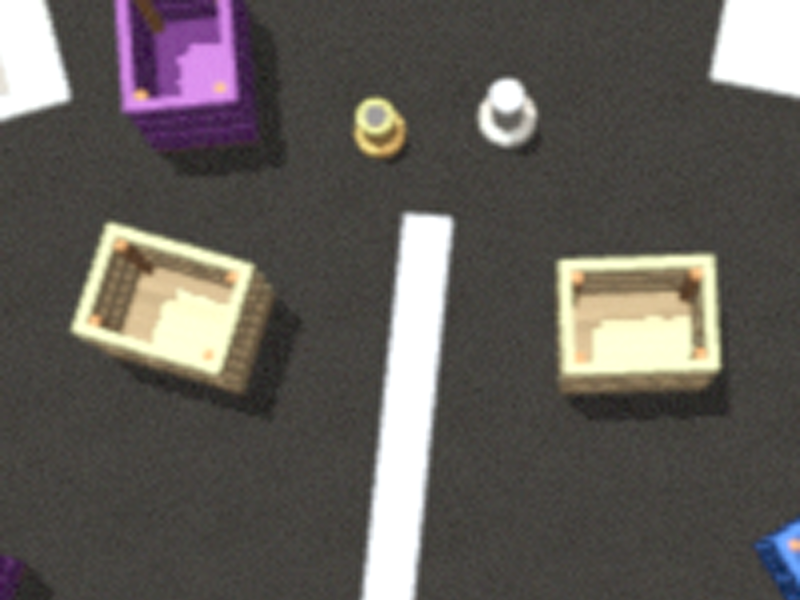

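View pics/scene0c.png

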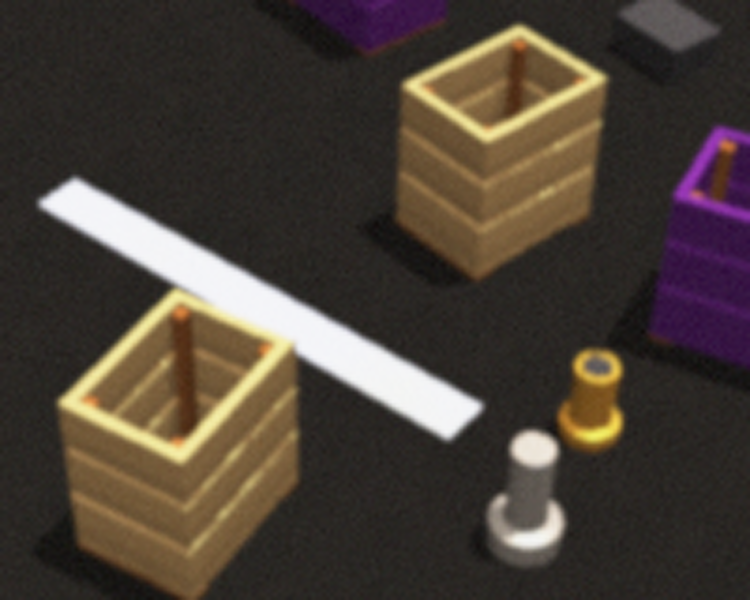

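```bash
cat > h.py <<'E'
import numpy as np,cv2
from station import robot
C={n:robot.get_calibration(n) for n in("scene","top")}
def P(n): c=C[n];return np.array(c["camera_matrix"])@np.c_[c["R"],c["t"]]
def tri(a,b): # scene px, top px
    X=cv2.triangulatePoints(P("scene"),P("top"),np.float64(a).reshape(-1,2).T,np.float64(b).reshape(-1,2).T);return (X[:3]/X[3]).T
def plane(n,px,z):
    M=P(n);r=[]
    for u,v in np.reshape(px,(-1,2)):
        A=np.array([M[0]-u*M[2],M[1]-v*M[2]]);r.append(np.linalg.solve(A[:,:2],-(A[:,2]*z+A[:,3])))
    return np.array(r)
def proj(n,X):
    p=P(n)@np.r_[X,1];return p[:2]/p[2]
E
python3 - <<'E'
from h import *
np.set_printoptions(precision=1,suppress=True)
S=lambda l:np.array(l)/3.75+[235,165]
T=lambda l:np.array(l)/4+[200,170]
# left (+y): order ++,+-,--,-+
print(tri(S([(607,75),(488,138),(402,84),(520,26)]),T([(108,225),(258,265),(222,375),(73,332)])))
print(tri(S([(295,343),(183,458),(60,402),(178,290)]),T([(557,260),(715,255),(720,372),(560,376)])))
for l in ([(108,225),(258,265),(222,375),(73,332)],[(557,260),(715,255),(720,372),(560,376)]):
    p=plane("top",T(l),130);print(p,p.mean(0)); 
print("tape",plane("top",T([(404,214),(453,217)]),0),plane("top",[(289,341),(301,342)],0),plane("scene",S([(484,404),(450,440),(38,202),(75,178)]),0))
print("bush,pillar",plane("top",T([(380,130),(508,122)]),5),"die,carton",plane("top",[(164,247),(448,250)],35),"blue rim",plane("top",[(393,302),(415,291),(439,322),(416,338)],130), "purple far rim",plane("top",[(230,162),(259,160),(260,195),(232,198)],130),"purple near",plane("top",[(166,301),(195,308),(185,347),(155,339)],130))
print("scene bush,pillar",plane("scene",S([(590,430),(525,535)]),5))
E
```

```text
[[661.7 238.8 129.9]
 [630.6 119.  133.2]
 [543.6 144.7 129.4]
 [575.8 262.7 127.6]]
[[ 635.9 -117.7  125. ]
 [ 641.3 -239.8  132.3]
 [ 550.  -242.7  127.7]
 [ 544.8 -119.8  124. ]]
[[659.5 237.3]
 [628.5 117.4]
 [541.1 142.6]
 [573.7 260.8]] [600.7 189.5]
[[ 634.8 -117.6]
 [ 640.1 -241.6]
 [ 547.5 -244.7]
 [ 543.1 -120.6]] [ 591.4 -181.1]
tape [[699.3  11.8]
 [697.  -30.6]] [[301.   43.6]
 [298.2   3.7]] [[702.7  13.8]
 [701.2 -29. ]
 [299.4   7.1]
 [303.5  47.1]]
bush,pillar [[772.5  33.8]
 [780.6 -77.2]] die,carton [[ 606.5  468.3]
 [ 606.  -481.9]] blue rim [[ 427.5 -283.5]
 [ 461.9 -351.4]
 [ 368.8 -422.2]
 [ 320.2 -351.5]] purple far rim [[872.  237.4]
 [879.5 143.6]
 [762.5 136.3]
 [751.8 225.6]] purple near [[422.5 414.8]
 [402.1 323.9]
 [284.6 347.5]
 [307.2 440.5]]
scene bush,pillar [[776.9  28.8]
 [786.5 -77.3]]
```

```bash
python3 - <<'E'
from station import robot
from scipy.spatial.transform import Rotation as R
import numpy as np
print(R.from_quat(robot.observe()["eef_rot"]).as_matrix().round(3))
E
```

```text
[[-0.001  0.343 -0.939]
 [ 0.002 -0.939 -0.343]
 [-1.    -0.002  0.   ]]
```

```bash
python3 -m handwheel '[{"grip":0,"travel":[0.024,0.022,0],"dr":[0,0,-0.9]},{"grip":0,"travel":[0.024,0.022,0],"dr":[0,0,-0.9]},{"grip":0,"travel":[0.024,0.022,0],"dr":[0,0,-0.9]},{"grip":0,"travel":[0.024,0.022,0],"dr":[0,0,-0.9]},{"grip":0,"travel":[0.024,0.022,0],"dr":[0,0,-0.9]},{"grip":0,"travel":[0.024,0.022,0],"dr":[0,0,-0.9]},{"grip":0,"travel":[0.024,0.022,0],"dr":[0,0,-0.9]},{"grip":0,"travel":[0.024,0.022,0],"dr":[0,0,-0.9]},{"grip":0,"travel":[0.024,0.022,0],"dr":[0,0,-0.9]},{"grip":0,"travel":[0.024,0.022,0],"dr":[0,0,-0.9]},{"grip":0,"travel":[0.024,0.022,0],"dr":[0,0,-0.9]},{"grip":0,"travel":[0.024,0.022,0],"dr":[0,0,-0.9]}]'
```

```text
clock: 1.1
position: [511.5, -345.3, 222.2]
eef_rot: [-0.705, -0.057, 0.705, -0.057]
wrist_force: [0.5, -0.4, -0.4]
opening: 43.6
```

```bash
python3 -m handwheel '[{"grip":0,"travel":[0.0255,0.0233,0],"dr":[0,0,-1]},{"grip":0,"travel":[0.0255,0.0233,0],"dr":[0,0,-1]},{"grip":0,"travel":[0.0255,0.0233,0],"dr":[0,0,-1]},{"grip":0,"travel":[0.0255,0.0233,0],"dr":[0,0,-1]},{"grip":0,"travel":[0.0255,0.0233,0],"dr":[0,0,-1]},{"grip":0,"travel":[0.0255,0.0233,0],"dr":[0,0,-1]},{"grip":0,"travel":[0.0255,0.0233,0],"dr":[0,0,-1]},{"grip":0,"travel":[0,0,-0.028],"dr":[0,0,0]},{"grip":0,"travel":[0,0,-0.028],"dr":[0,0,0]},{"grip":0,"travel":[0,0,-0.028],"dr":[0,0,0]},{"grip":0,"travel":[0,0,-0.028],"dr":[0,0,0]},{"grip":0,"travel":[0,0,0],"dr":[0,0,0]}]'; python3 - <<'E'
from h import *
cv2.imwrite("pics/w1.png",robot.get_image("wrist")[:,:,::-1]);cv2.imwrite("pics/s1.png",robot.get_image("scene")[:,:,::-1])
E
```

```text
clock: 2.1
position: [684.5, -182.7, 102.6]
eef_rot: [-0.703, -0.015, 0.711, -0.013]
wrist_force: [-2.0, -0.2, -1.8]
opening: 43.4
```

View pics/w1.png

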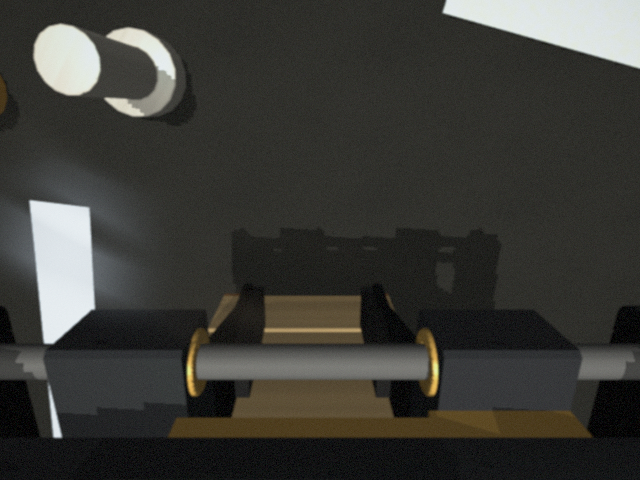

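View pics/s1.png

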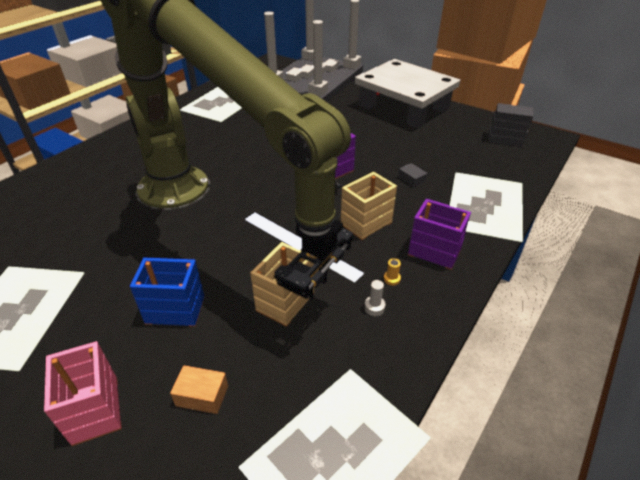

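The fingers are centred behind the right crate's far wall, with about 35 mm to go before contact. I'll pull now.

```bash
python3 -m handwheel '[{"grip":0,"travel":[-0.012,0,0.002],"dr":[0,0,0]},{"grip":0,"travel":[-0.012,0,0.002],"dr":[0,0,0]},{"grip":0,"travel":[-0.008,0,0.002],"dr":[0,0,0]},{"grip":0,"travel":[-0.008,0,0],"dr":[0,0,0]},{"grip":0,"travel":[-0.008,0,0],"dr":[0,0,0]},{"grip":0,"travel":[-0.008,0,0],"dr":[0,0,0]},{"grip":0,"travel":[-0.008,0,0],"dr":[0,0,0]},{"grip":0,"travel":[-0.008,0,0],"dr":[0,0,0]},{"grip":0,"travel":[-0.008,0,0],"dr":[0,0,0]},{"grip":0,"travel":[-0.008,0,0],"dr":[0,0,0]}]'; python3 - <<'E'
from h import *
cv2.imwrite("pics/s2.png",robot.get_image("scene")[120:360,160:480,::-1])
E
```

```text
clock: 3.03
position: [600.2, -183.6, 116.6]
eef_rot: [-0.707, -0.014, 0.707, -0.014]
wrist_force: [1.2, 0.1, 2.4]
opening: 43.8
```

View pics/s2.png

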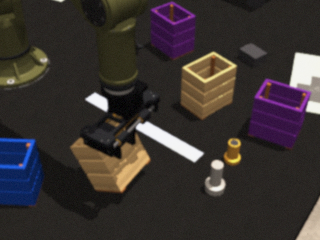

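The crate is tipping over its near edge, so I'll keep pulling.

```bash
python3 -m handwheel '[{"grip":0,"travel":[-0.008,0,0],"dr":[0,0,0]},{"grip":0,"travel":[-0.008,0,0],"dr":[0,0,0]},{"grip":0,"travel":[-0.008,0,0],"dr":[0,0,0]},{"grip":0,"travel":[-0.006,0,0],"dr":[0,0,0]},{"grip":0,"travel":[0,0,0],"dr":[0,0,0]},{"grip":0,"travel":[0,0,0],"dr":[0,0,0]},{"grip":0,"travel":[0,0,0],"dr":[0,0,0]}]'; python3 - <<'E'
from h import *
cv2.imwrite("pics/s3.png",robot.get_image("scene")[120:360,160:480,::-1])
E
```

```text
clock: 3.67
position: [571.4, -183.5, 116.6]
eef_rot: [0.707, 0.014, -0.707, 0.014]
wrist_force: [0.4, -0.0, 0.2]
opening: 43.6
```

View pics/s3.png

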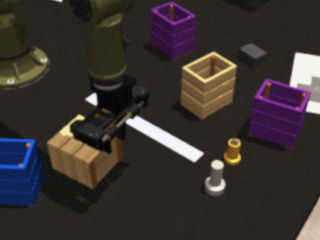

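```bash
python3 -m handwheel '[{"grip":0,"travel":[0.01,0,0.035],"dr":[0,0,0]},{"grip":0,"travel":[0.01,0,0.035],"dr":[0,0,0]},{"grip":0,"travel":[0.01,0.02,0.025],"dr":[0,0,-1.7]},{"grip":0,"travel":[0.01,0.035,0],"dr":[0,0,-1.7]},{"grip":0,"travel":[0.01,0.035,0],"dr":[0,0,-1.7]},{"grip":0,"travel":[0.01,0.035,0],"dr":[0,0,-1.7]},{"grip":0,"travel":[0.01,0.035,0],"dr":[0,0,-1.7]},{"grip":0,"travel":[0.01,0.035,0],"dr":[0,0,-1.7]},{"grip":0,"travel":[0.01,0.035,0],"dr":[0,0,-1.7]},{"grip":0,"travel":[0.01,0.035,0],"dr":[0,0,-1.7]},{"grip":0,"travel":[0.01,0.035,0],"dr":[0,0,-1.7]},{"grip":0,"travel":[0.01,0.035,0],"dr":[0,0,-1.7]}]'
```

```text
clock: 4.72
position: [691.8, 153.3, 211.4]
eef_rot: [-0.701, 0.091, 0.701, 0.091]
wrist_force: [-0.1, -0.4, -0.4]
opening: 43.4
```

```bash
python3 - <<'E'
from h import *
im=robot.get_image("scene"); cv2.imwrite("pics/s4.png",cv2.resize(im[180:380,200:420,::-1],None,fx=3,fy=3,interpolation=2))
E
```

```text
(no output)
```

View pics/s4.png

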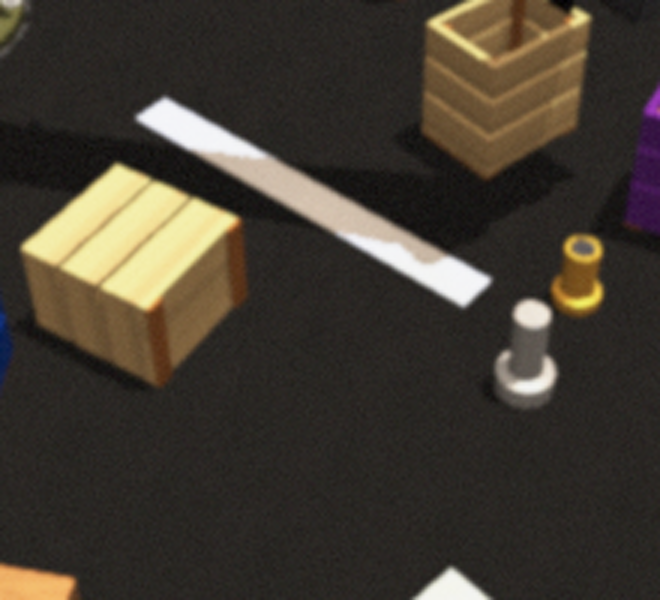

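The right crate lies flat and has no stamp, so the left one should be stamped. Next I'll lower behind the left crate.

```bash
python3 -m handwheel '[{"grip":0,"travel":[0,0.014,0],"dr":[0,0,0]},{"grip":0,"travel":[0,0,-0.025],"dr":[0,0,0]},{"grip":0,"travel":[0,0,-0.025],"dr":[0,0,0]},{"grip":0,"travel":[0,0,-0.025],"dr":[0,0,0]},{"grip":0,"travel":[0,0,-0.02],"dr":[0,0,0]},{"grip":0,"travel":[0,0,0],"dr":[0,0,0]}]'; python3 - <<'E'
from h import *
cv2.imwrite("pics/w5.png",robot.get_image("wrist")[:,:,::-1])
E
```

```text
clock: 5.27
position: [688.3, 163.0, 110.9]
eef_rot: [-0.698, 0.093, 0.704, 0.09]
wrist_force: [-0.8, 0.2, -0.5]
opening: 43.2
```

View pics/w5.png

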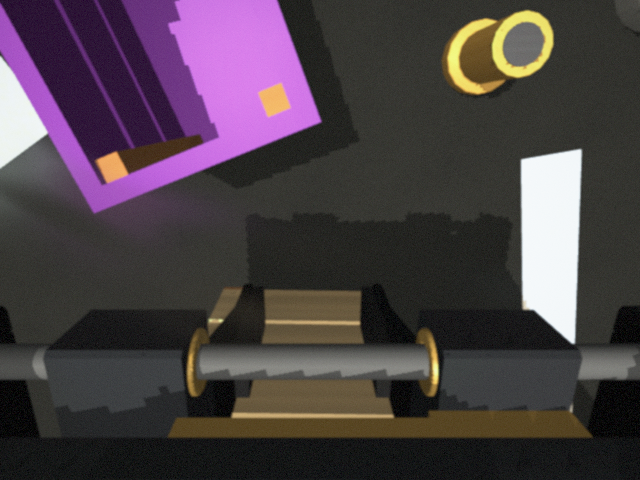

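```bash
python3 -m handwheel '[{"grip":0,"travel":[-0.0115,0.0045,0],"dr":[0,0,0]},{"grip":0,"travel":[-0.0115,0.0045,0.002],"dr":[0,0,0]},{"grip":0,"travel":[-0.0077,0.0025,0.001],"dr":[0,0,0]},{"grip":0,"travel":[-0.0077,0.002,0],"dr":[0,0,0]},{"grip":0,"travel":[-0.0077,0.002,0],"dr":[0,0,0]},{"grip":0,"travel":[-0.0077,0.002,0],"dr":[0,0,0]},{"grip":0,"travel":[-0.0077,0.002,0],"dr":[0,0,0]},{"grip":0,"travel":[-0.0077,0.002,0],"dr":[0,0,0]},{"grip":0,"travel":[-0.0077,0.002,0],"dr":[0,0,0]},{"grip":0,"travel":[-0.0077,0.002,0],"dr":[0,0,0]},{"grip":0,"travel":[-0.0077,0.002,0],"dr":[0,0,0]},{"grip":0,"travel":[-0.0077,0.002,0],"dr":[0,0,0]}]'; python3 - <<'E'
from h import *
cv2.imwrite("pics/s6.png",robot.get_image("scene")[120:360,200:520,::-1])
E
```

```text
clock: 6.32
position: [589.4, 195.2, 118.8]
eef_rot: [-0.7, 0.091, 0.702, 0.09]
wrist_force: [-0.9, 0.9, -0.0]
opening: 43.6
```

View pics/s6.png

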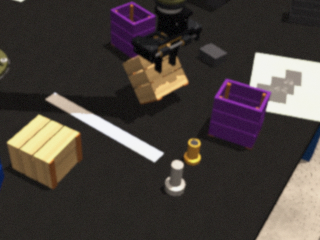

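```bash
python3 -m handwheel '[{"grip":0,"travel":[-0.0077,0.002,0],"dr":[0,0,0]},{"grip":0,"travel":[-0.0077,0.002,0],"dr":[0,0,0]},{"grip":0,"travel":[0,0,0],"dr":[0,0,0]},{"grip":0,"travel":[0,0,0],"dr":[0,0,0]},{"grip":0,"travel":[0,0,0],"dr":[0,0,0]},{"grip":0,"travel":[0.01,0,0.035],"dr":[0,0,0]},{"grip":0,"travel":[0.01,0,0.035],"dr":[0,0,0]},{"grip":0,"travel":[0.01,0,0.03],"dr":[0,0,0]},{"grip":0,"travel":[0.03,0,0],"dr":[0,0,0]},{"grip":0,"travel":[0.03,0,0],"dr":[0,0,0]}]'; python3 - <<'E'
from h import *
im=robot.get_image("scene"); cv2.imwrite("pics/s7.png",cv2.resize(im[130:330,220:440,::-1],None,fx=3,fy=3,interpolation=2))
t=robot.get_image("top"); cv2.imwrite("pics/t7.png",cv2.resize(t[200:350,200:400,::-1],None,fx=4,fy=4,interpolation=2))
E
```

```text
clock: 7.2
position: [668.2, 199.5, 223.6]
eef_rot: [0.703, -0.09, -0.699, -0.092]
wrist_force: [0.6, 0.1, -0.4]
opening: 43.8
```

View pics/s7.png

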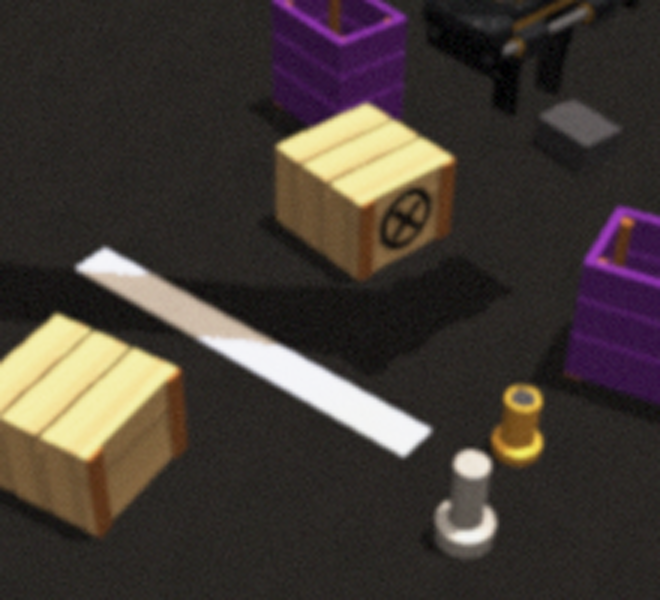

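View pics/t7.png

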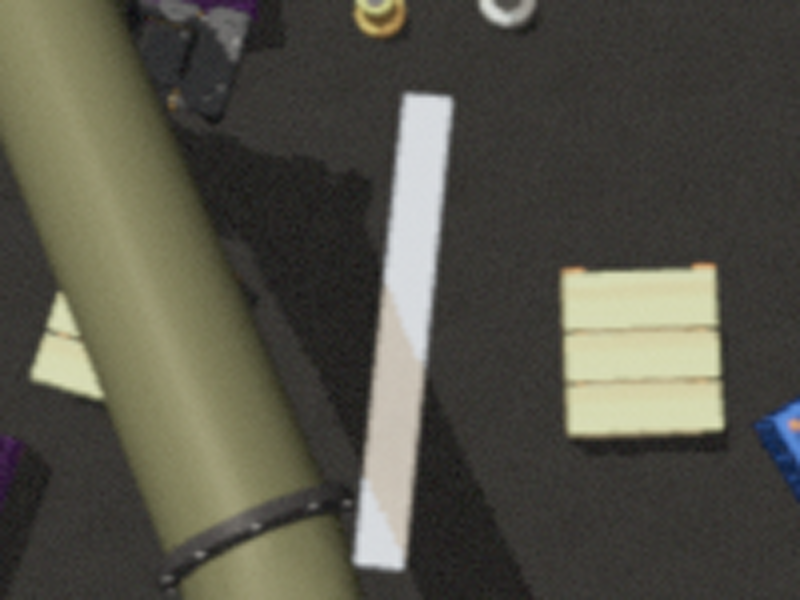

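The ring-and-cross stamp shows on the left crate at crop pixel (406,219). I'll measure where that crate lies.

```bash
python3 - <<'E'
from h import *
np.set_printoptions(precision=1,suppress=True)
S=lambda l:np.array(l)/3+[220,130]
T=lambda l:np.array(l)/4+[200,200]
p=plane("scene",S([(453,157),(362,205),(277,152),(366,103)]),90);print(p,p.mean(0))
print("stamp",plane("scene",S([(406,219)]),45))
print(plane("top",T([(60,290),(30,380),(105,402)]),90))
q=plane("top",T([(562,270),(717,268),(723,432),(567,437)]),90);print(q,q.mean(0))
E
```

```text
[[571.6 264.2]
 [541.  148.3]
 [425.7 174.5]
 [449.9 298. ]] [497.1 221.3]
stamp [[556.7 205.6]]
[[516.6 278.1]
 [444.6 298.3]
 [427.9 237.8]]
[[ 537.  -123.2]
 [ 539.9 -246.8]
 [ 410.1 -250.5]
 [ 404.8 -127.9]] [ 472.9 -187.1]
```

```bash
python3 - <<'E'
from station import robot
s=robot.observe();print(s["joint_positions"].round(2),s["position"].round(0))
E
```

```text
[-0.    0.46 -0.46  1.31  0.2   1.42 -2.28] [670. 197. 218.]
```

```bash
python3 -m handwheel '[{"grip":0,"travel":[-0.0117,0.01,0],"dr":[0,0,7]},{"grip":0,"travel":[-0.0117,0.01,0],"dr":[0,0,7]},{"grip":0,"travel":[-0.0117,0.01,0],"dr":[0,0,7]},{"grip":0,"travel":[-0.0117,0.01,0],"dr":[0,0,7]},{"grip":0,"travel":[-0.0117,0.01,0],"dr":[0,0,7]},{"grip":0,"travel":[-0.0117,0.01,0],"dr":[0,0,7]},{"grip":0,"travel":[-0.0117,0.01,0],"dr":[0,0,7]},{"grip":0,"travel":[-0.0117,0.01,0],"dr":[0,0,7]},{"grip":0,"travel":[-0.0117,0.01,0],"dr":[0,0,7]},{"grip":0,"travel":[-0.0117,0.01,0],"dr":[0,0,7]},{"grip":0,"travel":[-0.0117,0.01,0],"dr":[0,0,7]},{"grip":0,"travel":[-0.0117,0.01,0],"dr":[0,0,7]}]';python3 -m handwheel '[{"grip":0,"travel":[0,0,0],"dr":[0,0,6]},{"grip":0,"travel":[0,0,0],"dr":[0,0,0]},{"grip":0,"travel":[0,0,0],"dr":[0,0,0]}]'; python3 - <<'E'
from h import *
from scipy.spatial.transform import Rotation as R
s=robot.observe();M=R.from_quat(s["eef_rot"]).as_matrix();print(M.round(3),np.degrees(np.arctan2(M[1,1],M[0,1])),s["joint_positions"].round(2))
cv2.imwrite("pics/w8.png",robot.get_image("wrist")[:,:,::-1])
cv2.imwrite("pics/s8.png",cv2.resize(robot.get_image("scene")[100:300,220:460,::-1],None,fx=3,fy=3,interpolation=2))
E
```

```text
clock: 8.3
position: [524.6, 319.1, 219.4]
eef_rot: [-0.581, -0.403, 0.581, -0.404]
wrist_force: [0.2, 0.4, 0.2]
opening: 43.8
clock: 8.55
position: [525.6, 318.3, 219.4]
eef_rot: [-0.561, -0.43, 0.561, -0.431]
wrist_force: [-0.3, 0.6, -0.3]
opening: 43.7
[[ 0.     0.966 -0.258]
 [-0.001 -0.258 -0.966]
 [-1.     0.     0.001]] -14.957561247315093 [ 0.05  0.34 -0.8   1.53  0.25  1.38 -1.03]
```

View pics/w8.png

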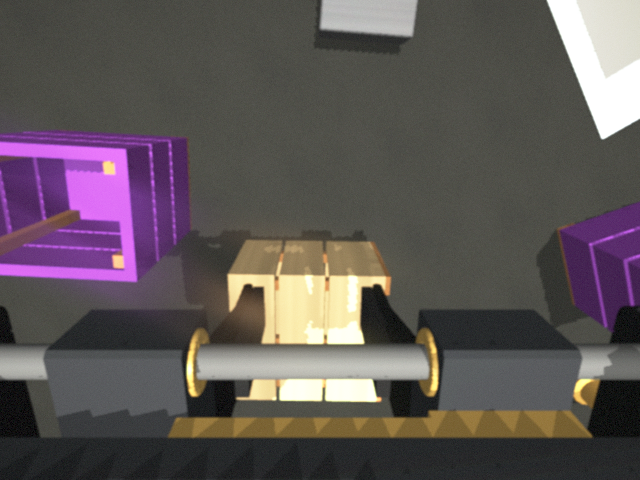

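View pics/s8.png

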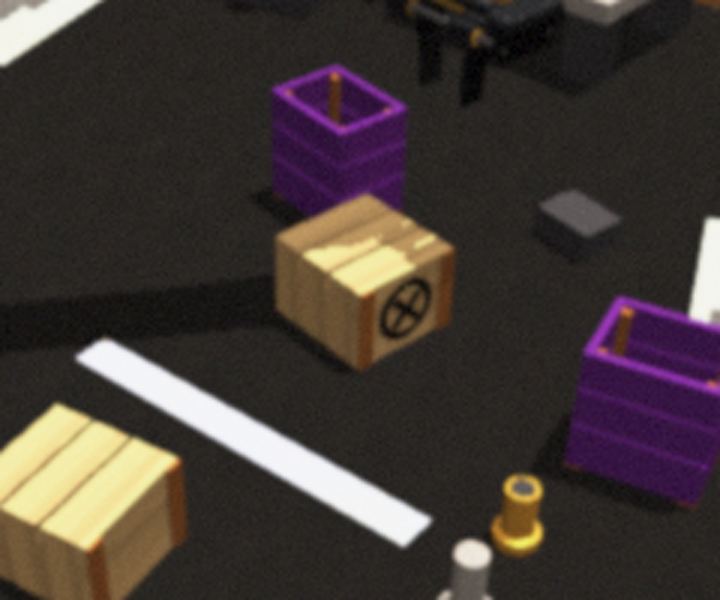

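```bash
python3 -m handwheel '[{"grip":0,"travel":[0.006,0,-0.028],"dr":[0,0,0]},{"grip":0,"travel":[0,0,-0.028],"dr":[0,0,0]},{"grip":0,"travel":[0,0,-0.028],"dr":[0,0,0]},{"grip":0,"travel":[0,0,-0.028],"dr":[0,0,0]},{"grip":0,"travel":[0,0,-0.028],"dr":[0,0,0]},{"grip":0,"travel":[0,0,-0.026],"dr":[0,0,0]},{"grip":0,"travel":[0,0,0],"dr":[0,0,0]},{"grip":0,"travel":[0,0,0],"dr":[0,0,0]}]'; python3 - <<'E'
from h import *
cv2.imwrite("pics/t9.png",cv2.resize(robot.get_image("top")[200:350,140:340,::-1],None,fx=4,fy=4,interpolation=2))
cv2.imwrite("pics/s9.png",cv2.resize(robot.get_image("scene")[100:300,220:460,::-1],None,fx=3,fy=3,interpolation=2))
E
```

```text
clock: 9.32
position: [530.9, 317.8, 52.5]
eef_rot: [-0.559, -0.431, 0.562, -0.431]
wrist_force: [-0.0, 0.4, 0.5]
opening: 43.4
```

View pics/s9.png

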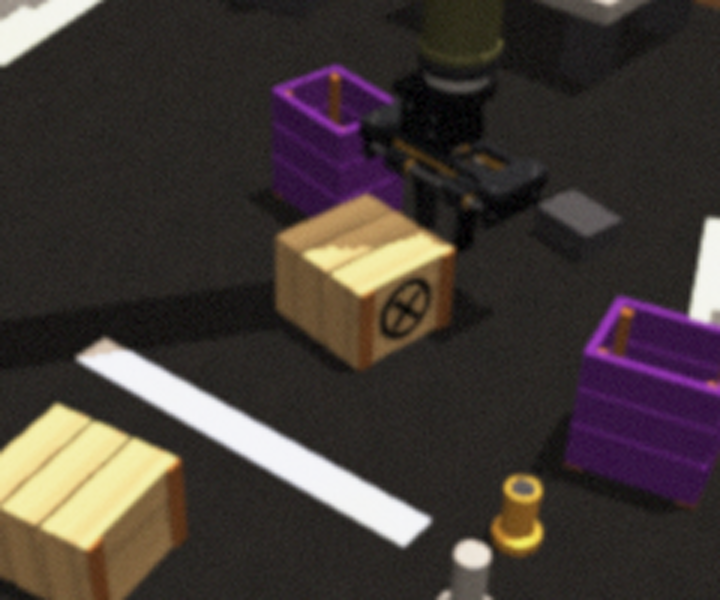

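View pics/t9.png

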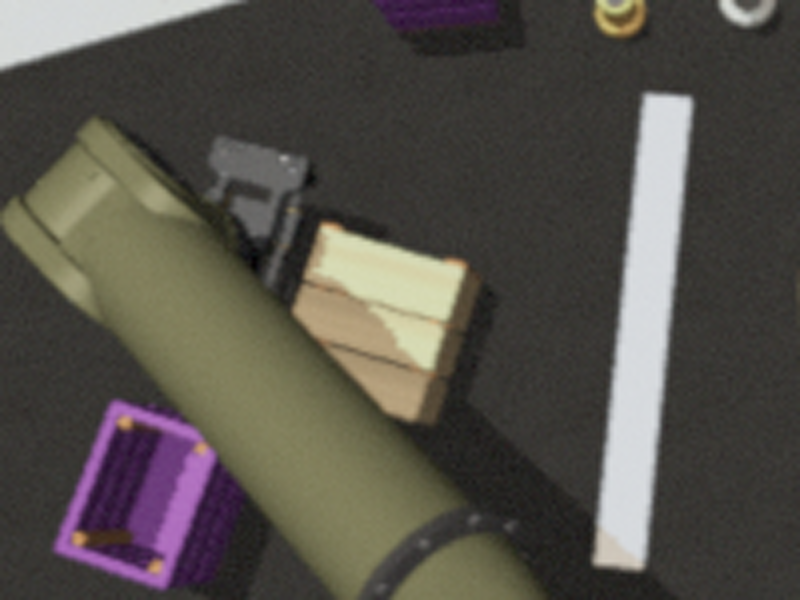

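```bash
python3 -m handwheel '[{"grip":0,"travel":[-0.003,-0.0116,0],"dr":[0,0,0]},{"grip":0,"travel":[-0.0025,-0.0097,0],"dr":[0,0,0]},{"grip":0,"travel":[-0.0025,-0.0097,0],"dr":[0,0,0]},{"grip":0,"travel":[-0.0025,-0.0097,0],"dr":[0,0,0]},{"grip":0,"travel":[-0.0025,-0.0097,0],"dr":[0,0,0]},{"grip":0,"travel":[-0.0025,-0.0097,0],"dr":[0,0,0]},{"grip":0,"travel":[-0.0025,-0.0097,0],"dr":[0,0,0]},{"grip":0,"travel":[-0.0025,-0.0097,0],"dr":[0,0,0]},{"grip":0,"travel":[-0.0025,-0.0097,0],"dr":[0,0,0]}]'; python3 - <<'E'
from h import *
cv2.imwrite("pics/s10.png",cv2.resize(robot.get_image("scene")[100:300,220:460,::-1],None,fx=3,fy=3,interpolation=2))
E
```

```text
clock: 10.17
position: [508.4, 229.0, 53.8]
eef_rot: [0.56, 0.432, -0.56, 0.432]
wrist_force: [1.0, 2.8, 3.0]
opening: 43.6
```

View pics/s10.png

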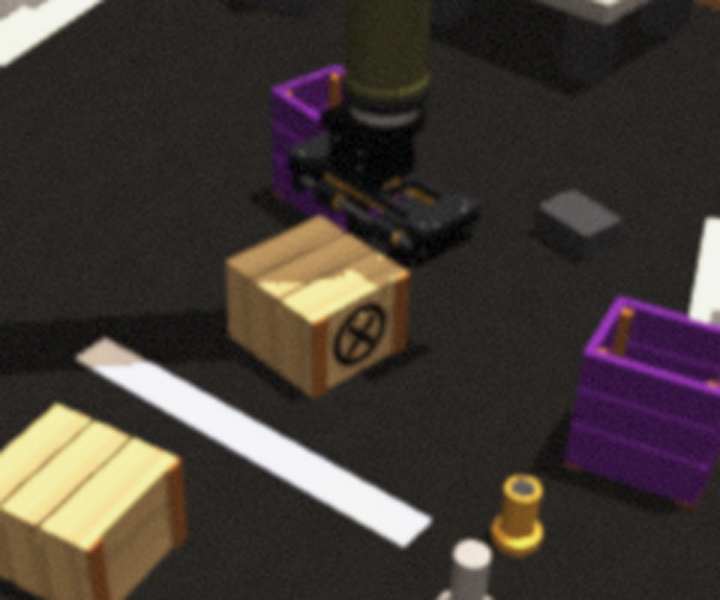

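```bash
python3 -m handwheel '[{"grip":0,"travel":[-0.0027,-0.0105,0],"dr":[0,0,0]},{"grip":0,"travel":[-0.0027,-0.0105,0],"dr":[0,0,0]},{"grip":0,"travel":[-0.0027,-0.0105,0],"dr":[0,0,0]},{"grip":0,"travel":[-0.0027,-0.0105,0],"dr":[0,0,0]},{"grip":0,"travel":[-0.0027,-0.0105,0],"dr":[0,0,0]},{"grip":0,"travel":[-0.0027,-0.0105,0],"dr":[0,0,0]},{"grip":0,"travel":[-0.0027,-0.0105,0],"dr":[0,0,0]},{"grip":0,"travel":[-0.0027,-0.0105,0],"dr":[0,0,0]},{"grip":0,"travel":[-0.0027,-0.0105,0],"dr":[0,0,0]},{"grip":0,"travel":[-0.0027,-0.0105,0],"dr":[0,0,0]},{"grip":0,"travel":[-0.002,-0.0085,0],"dr":[0,0,0]},{"grip":0,"travel":[0,0,0],"dr":[0,0,0]}]'; python3 - <<'E'
from h import *
cv2.imwrite("pics/s11.png",cv2.resize(robot.get_image("scene")[160:310,200:400,::-1],None,fx=4,fy=4,interpolation=2))
cv2.imwrite("pics/t11.png",cv2.resize(robot.get_image("top")[200:350,200:400,::-1],None,fx=4,fy=4,interpolation=2))
E
```

```text
clock: 11.22
position: [478.5, 112.8, 53.1]
eef_rot: [-0.56, -0.43, 0.562, -0.431]
wrist_force: [0.7, -0.7, -1.1]
opening: 43.4
```

View pics/s11.png

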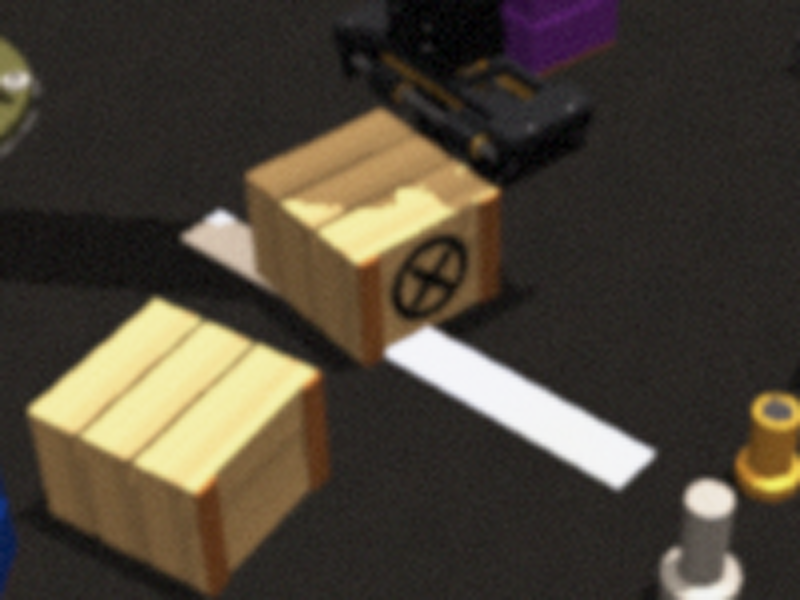

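View pics/t11.png

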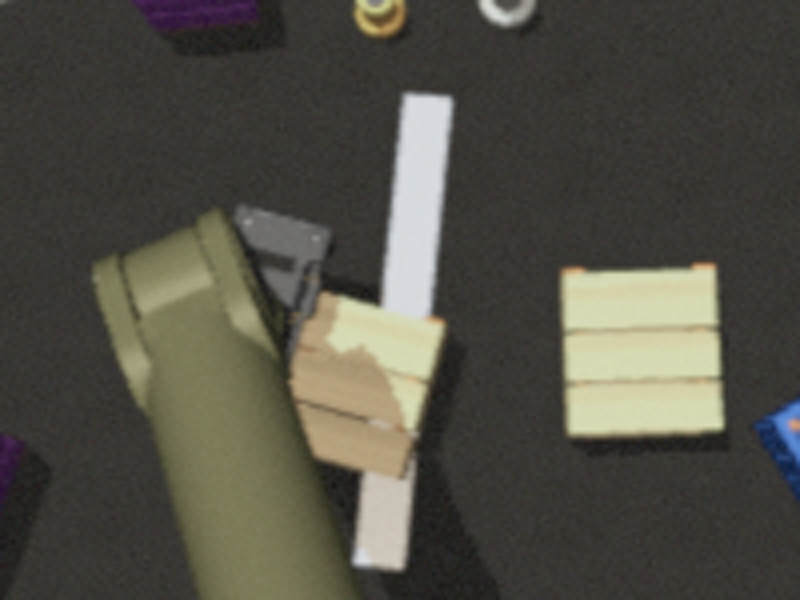

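```bash
cat > m.py <<'E'
from h import *
np.set_printoptions(precision=1,suppress=True)
def off(c): # signed dist to line centre
    a=np.array([701,-8.]);b=np.array([300.5,25.3]);d=(b-a)/np.linalg.norm(b-a);return d[0]*(c[1]-a[1])-d[1]*(c[0]-a[0])
E
python3 - <<'E'
from m import *
S=lambda l:np.array(l)/4+[200,160]
T=lambda l:np.array(l)/4+[200,200]
p=plane("scene",S([(500,190),(358,263),(245,178),(380,108)]),90);print(p,p.mean(0),off(p.mean(0)))
q=plane("top",T([(322,290),(443,322),(405,478)]),90);c=(q[0]+q[2])/2;print(q,c,off(c))
b=plane("scene",S([(368,365),(497,298)]),0);print("bottom far edge",b, b.mean(0),"stamp",plane("scene",S([(431,277)]),45))
E
```

```text
[[528.4  88.8]
 [495.8 -28. ]
 [376.4   0.7]
 [403.1 120. ]] [450.9  45.4] -32.47401476502599
[[518.8  68.2]
 [494.3 -28.8]
 [371.4  -1. ]] [445.1  33.6] -20.26119979381701
bottom far edge [[498.5 -26.9]
 [531.8  81.2]] [515.2  27.1] stamp [[511.4  30.4]]
```

```bash
python3 -m handwheel '[{"grip":0,"travel":[-0.002,-0.0078,0],"dr":[0,0,0]},{"grip":0,"travel":[-0.002,-0.0078,0],"dr":[0,0,0]},{"grip":0,"travel":[-0.002,-0.0078,0],"dr":[0,0,0]},{"grip":0,"travel":[-0.002,-0.0078,0],"dr":[0,0,0]},{"grip":0,"travel":[0,0,0],"dr":[0,0,0]},{"grip":0,"travel":[0,0,0],"dr":[0,0,0]}]'; python3 -m handwheel '[{"grip":0,"travel":[0.004,0.016,0],"dr":[0,0,0]},{"grip":0,"travel":[0.005,0.02,0],"dr":[0,0,0]},{"grip":0,"travel":[0.005,0.02,0],"dr":[0,0,0]},{"grip":0,"travel":[0.01,0.02,0.02],"dr":[0,0,0]},{"grip":0,"travel":[0.01,0.02,0.03],"dr":[0,0,0]},{"grip":0,"travel":[0.01,0.02,0.03],"dr":[0,0,0]},{"grip":0,"travel":[0.01,0.02,0.03],"dr":[0,0,0]},{"grip":0,"travel":[0.01,0.025,0.02],"dr":[0,0,0]},{"grip":0,"travel":[0.01,0.025,0.02],"dr":[0,0,0]}]'; python3 - <<'E'
from h import *
cv2.imwrite("pics/s12.png",cv2.resize(robot.get_image("scene")[160:310,200:400,::-1],None,fx=4,fy=4,interpolation=2))
cv2.imwrite("pics/t12.png",cv2.resize(robot.get_image("top")[200:350,200:400,::-1],None,fx=4,fy=4,interpolation=2))
E
```

```text
clock: 11.82
position: [471.1, 83.6, 53.4]
eef_rot: [-0.56, -0.431, 0.561, -0.431]
wrist_force: [0.4, -0.5, 0.1]
opening: 43.3
clock: 12.57
position: [546.3, 271.2, 205.1]
eef_rot: [0.56, 0.431, -0.56, 0.432]
wrist_force: [0.6, 0.6, -0.2]
opening: 43.7
```

View pics/s12.png

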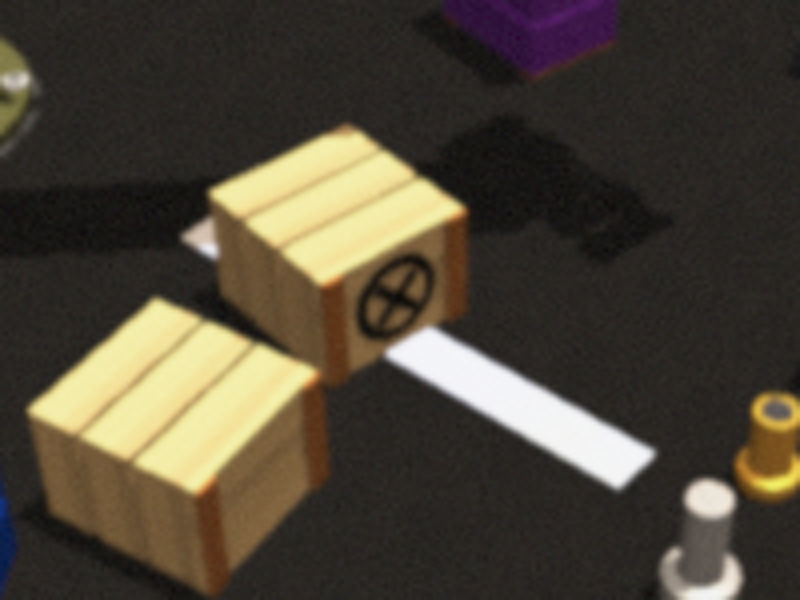

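View pics/t12.png

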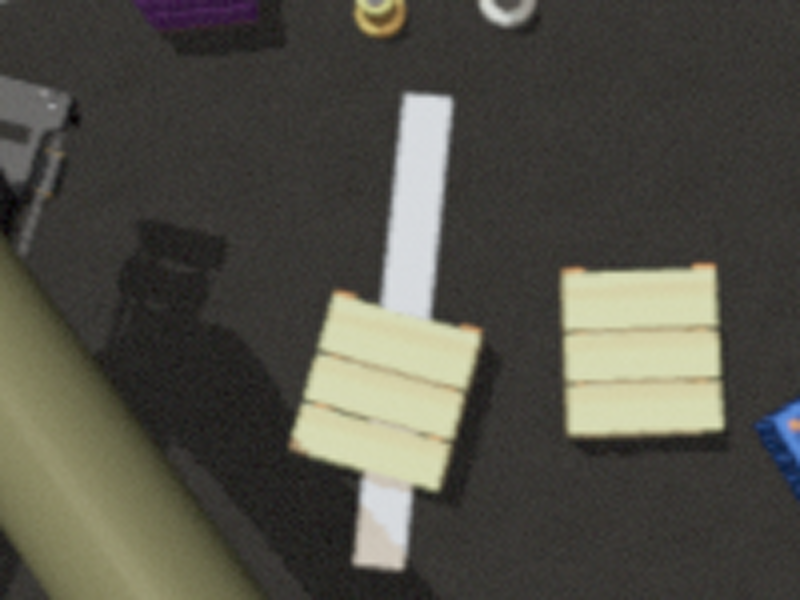

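```bash
python3 - <<'E'
from m import *
S=lambda l:np.array(l)/4+[200,160]
T=lambda l:np.array(l)/4+[200,200]
p=plane("scene",S([(467,212),(324,286),(209,193),(350,125)]),90);print(p,p.mean(0),off(p.mean(0)))
q=plane("top",T([(335,293),(481,330),(440,491),(291,448)]),90);print(q,q.mean(0),off(q.mean(0)))
t=tri(S([(467,212),(324,286),(209,193),(350,125)]),T([(335,293),(481,330),(440,491),(291,448)]));print(t,t.mean(0),off(t.mean(0)))
print(off(plane("scene",S([(397,297)]),45)[0]-63*np.array([.97,-.25])))
# line from both
l=lambda s,px:plane(s,px,0)
print("tape top",l("top",T([(404,94),(453,96),(354,567),(406,571)])),"tape scene far",l("scene",S([(656,455),(618,490)])))
E
```

```text
[[523.7  56.2]
 [491.8 -58.8]
 [367.  -26.1]
 [398.   91.1]] [445.1  15.6] -2.3083011636623993
[[516.5  57.8]
 [488.3 -59.1]
 [361.7 -28.7]
 [393.6  89.3]] [440.   14.8] -1.1051084999260894
[[518.7  59.8  85. ]
 [489.5 -58.1  88.1]
 [363.7 -26.5  88.3]
 [395.3  91.   88.5]] [441.8  16.5  87.5] -2.984981561643565
-2.7268425453464644
tape top [[699.3  11.8]
 [697.9 -30.6]
 [298.5  45.2]
 [295.8   2. ]] tape scene far [[704.5  10.5]
 [700.4 -30.2]]
```

The crate's centre is 1–3 mm off the line's centre, so it needs no correction. I'll compare the bystanders with the first pictures.

```bash
python3 -m handwheel '[{"grip":0,"travel":[0,0,0.02],"dr":[0,0,0]},{"grip":0,"travel":[0,0,0],"dr":[0,0,0]},{"grip":0,"travel":[0,0,0],"dr":[0,0,0]}]'; python3 - <<'E'
from h import *
a=robot.get_image("scene")[:,:,::-1];cv2.imwrite("pics/s13.png",a)
b=cv2.imread("pics/scene0.png")
d=cv2.absdiff(a,b)
for n,(u,v) in dict(bush=(392,271),pillar=(375,297),die=(412,174),carton=(199,388),blue=(170,290),purpleN=(333,150),purpleF=(440,230)).items():
    A=cv2.cvtColor(np.float32(b[v-26:v+26,u-30:u+30]),6);B=cv2.cvtColor(np.float32(a[v-26:v+26,u-30:u+30]),6)
    print(n,np.round(cv2.phaseCorrelate(A,B),2),d[v-15:v+15,u-15:u+15].mean().round(1))
E
```

```text
clock: 12.92
position: [545.6, 270.4, 223.3]
eef_rot: [0.56, 0.431, -0.56, 0.432]
wrist_force: [0.2, -0.2, -1.2]
opening: 43.5Traceback (most recent call last):
  File "<stdin>", line 7, in <module>
    return _wrapfunc(a, 'round', decimals=decimals, out=out)
    return _wrapit(obj, method, *args, **kwds)
    conv = _array_converter(obj)
ValueError: setting an array element with a sequence. The requested array has an inhomogeneous shape after 1 dimensions. The detected shape was (2,) + inhomogeneous part.
```

View pics/s13.png

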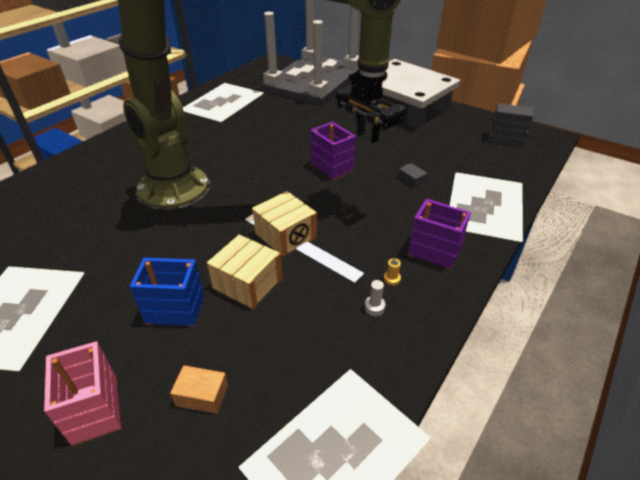

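The bushing (393,271), pillar (375,298), die block (412,174) and carton (200,389) are at the same pixels as at the start. The stamped crate lies on the line, and the other lies clear of it.

```bash
python3 - <<'E'
from station import robot
print(robot.hand_in())
E
```

```text
the job is handed in; nothing more can be done
None
```

I tipped both crates towards the robot by pulling on their far walls with the fingertips. The stamp turned out to be on the left (+y) crate. I then pushed that crate sideways onto the dispatch line with the outside of the half-open fingers and handed the job in at about 13 s.

**Stamped crate:** it lies on its side, about 88–90 mm high, with the stamp facing the far edge. Its centre is 1–3 mm from the line's centre, depending on the camera; the two views differ by about 5 mm along the line, which doesn't affect the result.

**Other crate:** it lies flat, about 110 mm clear of the tape.

**Bystanders:** the bushing, pillar, carton and die block looked unmoved against the first picture. I checked this by eye, because my script for comparing the images failed and I did not rerun it.

**Forces:** the readings I took at the end of each move stayed under 5 N. The gripper ended in free air at z = 223 mm.

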